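# Set the carving spindle's speed by its edge thumbwheel

## Robot

A 6-joint arm with a two-finger parallel gripper is mounted at the origin on the work surface. World frame = base frame: x ahead of the robot, y to its left, z up, the work surface at z = 0. Lengths are in m, angles in degrees, forces in N, time in s.
With the tool pointing down it reaches from about 0.4 to 0.825 m from the base axis. Payload 7 kg.
Tool frame: the origin (TCP) lies at the very end of the fingers, on their centre line; the grasp point (between the pads) lies behind it (r.grasp_offset is the z of the grasp point in the tool frame, in m); z points along the fingers, y is the direction in which the jaws open and shut (so a half turn about z gives the same grasp; the last joint's range is limited). The gripper opens to 88 mm and grips with 3 to 60 N. Pads are 19 mm wide; open, the fingers measure 130 mm over their backs; the gripper's body (78 mm by 193 mm) begins 47 mm behind the grasp point.
Start: joints at [80.334, 20.546, 0.682, 0, -70.136, -16.507], TCP at [0.298, 0.606, 0.227] pointing down, gripper open.
Joint ranges: [-176.03, 176.03], [-82.01, 121.73], [-58.28, 71.71], [-173.87, 95.51], [-174.79, -0.11], [-173.66, 173.66]. Speed limits (degrees/s): [136.94, 136.94, 172.46, 180, 180, 180].

## Interface

Orientations are given as [roll, pitch, yaw] about the fixed x, y, z axes, in that order (R = Rz(yaw) Ry(pitch) Rx(roll)).
In Python, from plant import r gives the robot as it stands. The module is installed in compiled form; this text tells all that it offers.
- The arm moves only by the tool servo_tool, never from a script. Its argument "targets" is a list of rows, each an object of numbers: "dx", "dy", "dz": the shift along the world's x, y, z in cm; "spin": the turn about the world's z in rad; "grip": the opening in per cent of the stroke, from 0 (shut) to 100 (fully open). A call has exactly 10 rows; each row is the pose to reach, as a shift and turn from the pose commanded when the call began; what a row does not reach only later rows make up. A row lasts 1/12 s, in which the tool goes at most 41.7 mm and 7.16 degrees, less where a joint would pass 70% of its speed; a pose out of reach is approached as far as the arm can. A call with a gripper value outside its range is refused whole. The fingers move at their own pace and stop on an object; "squeeze" is the grip in N (left out, the last holds). Time passes only in rows, so rows that repeat a pose let the fingers close, or fill a call up. It gives the time, the measured TCP pose, the force and the opening at its end, in the units of the state.
- r.get_state(): the state, without advancing time (a new reading comes with each control period).
- r.capture(name): name is "scene" or "top"; returns the picture (400x640x3 uint8, blue, green, red); there is no depth.
- r.get_calibration(name): a dict with "K" (3x3 intrinsics, pixels), "k1" (the pictures are not rectified: a ray, as slopes to the right and down, at radius r is drawn at 1 + k1 r^2 times it, then the intrinsics apply), "extrinsics" (4x4, takes a point from camera to world coordinates). Camera axes: x right, y down, z forward; pixel columns grow to the right and rows downward; lengths in m; the calibration is good to about 2 mm. A picture is of the moment at which its call begins. get_calibration takes no time and is no camera call.
- r.close_job(): hands the job in, once; it reports no verdict.
Trained networks look in the newest picture that a camera, given by its name, has taken for a name from the list of things; names that differ only in an ending like _2 or _b are one class to them, and where a whole thing is asked for, a point or a joint stands for the part that bears it (a point fixed in the world has none). Each returns a list of dicts, best first, with "p" (0 to 1); they miss things now and then, are a little off and sometimes report something else, mostly with a low value. They report only what shows in the picture. A call takes as long as a camera call.
- r.cut_out(name, camera): "mask" (400x640 bool, what is visible of it) and "extent" ([left, top, right, bottom] in pixels, round what is visible of it).
The state is a dict: "time_s": time; "joints": joint angles; "qd": joint speeds; "joint_torque": joint torques, N m; "tcp_pos": TCP position; "eef_rot": TCP orientation; "contact_force": force on the tool from outside, world axes, zero at the start; "moment": the same for the moment, N m; "gripper_width": finger opening in m.
Only numpy, scipy, OpenCV 4.12 (cv2) and the standard library are available. Lean on these libraries where they do the work, as an engineer would, in place of code of your own. Each camera call takes 0.05 s, during which the arm holds its last target. There are 200 camera calls.

## Task

With one light fingertip, roll the thumbwheel on the green spindle control until the black needle lines up with the red rider, and take the finger off; then press the green start button fully and let it come back. Never lean on the wheel or the box with more than 18 N, do not press start before the needle is set, and leave the chess pieces and tools around it where they are.

Things in the scene. Friction and masses are not known exactly. Their poses are not given: they have to be found in the camera images.
- control_box: Fixed green-cased spindle speed control with a flat aluminium top, 160 (its x) x 220 (its y) x 80 mm high; origin at the centre of its underside, panel top 80 mm above it, z up. Its x runs along the wheel's slot and the scale, away from the robot at yaw 0. Pressing the box or its wheel with more than 18 N damages it.
- slot_mid (a point): Middle of the thumbwheel's slot (60 mm along the box's x, 16 mm along its y), level with the panel's top, 60 mm to +y of the box's centre. The wheel's crown stands 4 to 12 mm above this point: the worn wheel is out of true by up to 4 mm, so the height differs each time, changes as it turns, is not read out and must be felt. Its rubber hub gives 1 mm for every 14 N.
- thumbwheel (a joint): Angle (rad) of the black ribbed edge wheel, radius 28 mm, 12 mm wide, axle level along the box's y, stops at -1.6 and 1.6. It grows as the crown is dragged to the box's +x; 28 mm of drag without slip is 1 rad, within 15 percent. Turning takes 2.5 N along the rim, so a fingertip must press with 4 N or more, 6 to 10 N to be sure. It stays where it is left.
- needle_mark (a point): Black needle on the white scale between wheel and button, 4 x 20 mm, flat on the panel, not to be touched; the wheel drives it along the box's x, 24 mm per rad, towards +x as the wheel's angle grows. This point: mid-width of the needle, on the scale's centre line (the needle lies to -y of it).
- rider_mark (a point): Red rider, a flat bar 4 x 20 mm on the wheel's side of the same scale, marking the wanted setting; it stays put. This point: mid-width of the bar, on the scale's centre line. The needle is lined up when both points have the same x in the box's frame.
- start (a joint): Travel (m) of the green round start button, 0 released to 0.006 fully down; springy, 5 N fully down, then a hard stop that stands 40 N; comes back by itself.
- start_top (a point): Centre of the top face of the green start button (28 mm across), at 20 mm to -x and 62 mm to -y of the box's centre; pressed straight down.
- pawn_box: Bystander: pale boxwood pawn standing on the box's far corner on the button's side, 24 mm across the foot, 47 mm tall; origin at the centre of its foot
- pawn_bench: Bystander: black ebony pawn standing on the bench beside the box on the wheel's side, 24 mm across the foot, 47 mm tall; origin at the centre of its foot
- knight: Bystander: half-turned ebony knight standing on the bench beside the box on the button's side, 34 mm across the foot, 65 mm tall; origin at the centre of its foot
- calipers: Bystander: brass calipers lying flat, 150 x 60 x 8 mm; origin under the middle of the beam
- rasp: Bystander: steel rasp with a beech handle lying flat, 285 x 24 x 24 mm; origin under the joint of blade and handle, blade to its +x
- pawn_jar: Bystander: green glass jar of pawns with a cork, 88 mm across, 130 mm tall; origin at the centre of its foot

How it is judged (in metres and radians):
On the way, in this order (a step that is already met when the one before it is completed fails the run):
1. the needle stands within 4 mm of the red rider with no finger on the control (not (x of needle_mark in the frame of rider_mark above 0.004 m or x of needle_mark in the frame of rider_mark below -0.004 m) and contact force between the fingers and control_box below 0.1 N), for 0.3 s.
2. the start button is pressed down (at least 4.5 of its 6 mm) (value of joint start above 0.0045 m).
3. the start button has come back up (value of joint start below 0.001 m), for 0.1 s.
At the end, for the whole second after the job is handed in: The needle stands at rest within 4 mm of the red rider, and the start button, pressed after the needle was set, is back up (less than 1 mm down) (not (x of needle_mark in the frame of rider_mark above 0.004 m or x of needle_mark in the frame of rider_mark below -0.004 m) and value of joint start below 0.001 m and velocity of joint thumbwheel between -0.05 and 0.05 rad/s); the robot touches nothing.
It fails at once if the wheel or the box is pressed with more than 18 N (while the start button is not down) (contact force between any of the fingers, the arm and control_box above 18 N and value of joint start below 0.002 m).
It fails at once if the start button is pressed with more than 40 N (contact force between any of the fingers, the arm and control_box above 40 N).
It fails at once if the start button is pressed while the needle is more than 6 mm off the rider (value of joint start above 0.003 m and (x of needle_mark in the frame of rider_mark above 0.006 m or x of needle_mark in the frame of rider_mark below -0.006 m)).
It fails at once if a chess piece, tool or the jar is moved more than 20 mm or a standing one is knocked over (distance of any of pawn_box, pawn_bench, knight, calipers, rasp, pawn_jar from where it was at the start of the episode above 0.02 m or angle between any of pawn_box, pawn_bench, knight, calipers, rasp, pawn_jar's own z axis and vertical above 0.5 rad).
It also fails if it takes over 67 s, if anything falls off the work surface, if the arm or the gripper's body presses on something with over 40 N, if the wrist force passes 120 N, or if a joint passes its speed limit or range.

## Working session

There is one attempt and no reset: what is moved stays moved. The work goes in short steps, Python scripts to look and compute and a tool call to move; the robot and the scene stay as the last step left them, time stands still between calls to the robot, and variables do not carry over. Pictures are saved under pics/ and viewed, about 8 in all and at most 12, crops included, and the job is handed in when it is done.

Besides the shell and the picture viewer there is one more tool, called after "Call:" as name(argument=value, ...) on one line, values as JSON. servo_tool: Moves the arm, as the interface text tells. Its arguments: {"type":"object","properties":{"targets":{"type":"array"},"squeeze":{"type":"number"}},"required":["targets"]}

```bash
mkdir -p pics
cat > h.py <<'E'
from plant import r
import numpy as np, cv2
def cal(n):
    c=r.get_calibration(n); return np.array(c["K"]),c["k1"],np.array(c["extrinsics"])
def dist(n):
    return np.array([cal(n)[1],0,0,0,0],float)
def proj(P,n):
    K,k,T=cal(n); Ti=np.linalg.inv(T)
    return cv2.projectPoints(np.atleast_2d(np.array(P,float)),cv2.Rodrigues(Ti[:3,:3])[0],Ti[:3,3],K,dist(n))[0][:,0]
def toz(uv,z,n):
    K,k,T=cal(n); s=cv2.undistortPoints(np.array(uv,float).reshape(-1,1,2),K,dist(n))[:,0]
    d=np.c_[s,np.ones(len(s))]@T[:3,:3].T
    return T[:3,3]+d*((z-T[2,3])/d[:,2])[:,None]
E
python3 - <<'E'
from h import *
for n in("top","scene"):
    im=r.capture(n); cv2.imwrite(f"pics/{n}0.png",im)
    print(n,cal(n)[2].round(3).tolist(),cal(n)[0].round(1).tolist(),cal(n)[1])
    for o in ["control_box","thumbwheel","needle_mark","rider_mark","start","pawn_box","pawn_bench","knight","pawn_jar"]:
        for d in r.cut_out(o,n)[:2]:
            m=d["mask"]; v,u=np.nonzero(m); print(o,round(d["p"],2),d["extent"],m.sum(),u.mean().round(1) if len(u) else 0,v.mean().round(1) if len(u) else 0)
s=r.get_state(); print(s, r.grasp_offset)
E
```

```text
top [[-0.028, -0.989, 0.145, 0.322], [-1.0, 0.028, -0.004, 0.064], [0.0, -0.146, -0.989, 1.66], [0.0, 0.0, 0.0, 1.0]] [[486.6, 0.0, 314.1], [0.0, 486.6, 191.6], [0.0, 0.0, 1.0]] -0.15302607566523208
control_box 0.62 [264.2, 158.2, 336.5, 213.4] 3329 299.4 185.7
control_box 0.39 [313.6, 191.5, 321.6, 197.3] 60 316.6 194.0
thumbwheel 0.54 [275.4, 179.2, 286.8, 189.8] 62 281.5 183.1
rider_mark 0.4 [327.3, 169.4, 328.7, 173.7] 25 328.0 172.8
start 0.56 [313.9, 190.0, 320.7, 201.6] 41 316.8 194.0
start 0.36 [432.8, 224.1, 446.5, 267.2] 221 439.7 245.2
pawn_box 0.39 [325.5, 169.4, 329.6, 172.1] 10 328.0 172.8
pawn_bench 0.45 [251.0, 170.9, 260.9, 176.6] 48 254.5 174.3
knight 0.39 [336.0, 200.2, 349.4, 203.2] 54 343.3 202.1
pawn_jar 0.77 [232.5, 130.5, 263.6, 159.8] 720 246.0 144.2
scene [[0.427, 0.573, -0.699, 1.228], [0.904, -0.277, 0.325, -0.29], [-0.008, -0.771, -0.637, 0.709], [0.0, 0.0, 0.0, 1.0]] [[396.5, 0.0, 316.2], [0.0, 396.5, 202.3], [0.0, 0.0, 1.0]] -0.05904955071246543
control_box 0.76 [299.1, 184.6, 403.0, 260.1] 5587 350.3 216.4
thumbwheel 0.45 [371.0, 196.3, 377.5, 211.0] 6
[... 226 characters left out ...]
9, 256.7] 2108 444.4 224.2
{'time_s': 1.0, 'joints': array([ 8.03360490e+01,  2.05468008e+01,  6.82037011e-01, -1.66335921e-03,
       -7.01352565e+01, -1.65077612e+01]), 'qd': array([ 0.01287242,  0.02872869,  0.02239484,  0.10165472,  0.01484189,
       -0.07467957]), 'joint_torque': array([-9.30477404e-05, -5.82392192e+01,  2.93304777e+01,  7.00274169e+00,
        1.25298888e-02, -3.42136453e-06]), 'tcp_pos': array([0.29770583, 0.60577828, 0.22655163]), 'eef_rot': array([ 1.79999536e+02,  1.49414048e-03, -2.61722774e+01]), 'contact_force': array([ 0.54541115,  0.05007336, -0.86261971]), 'moment': array([-0.00540007,  0.03753563,  0.03657854]), 'gripper_width': 0.08766307743578991} -0.0188
```

Run:
```python
import cv2,numpy as np
a=cv2.imread("pics/top0.png")[125:225,225:360]; b=cv2.imread("pics/scene0.png")[175:270,275:425]
cv2.imwrite("pics/topc.png",cv2.resize(a,None,fx=5.5,fy=5.5,interpolation=2)); cv2.imwrite("pics/scenec.png",cv2.resize(b,None,fx=5,fy=5,interpolation=2))
```

```text
(no output)
```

View pics/topc.png

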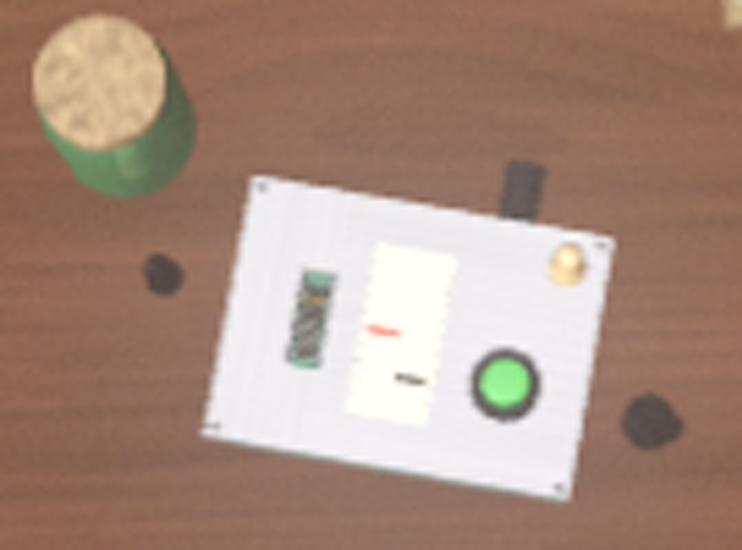

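View pics/scenec.png

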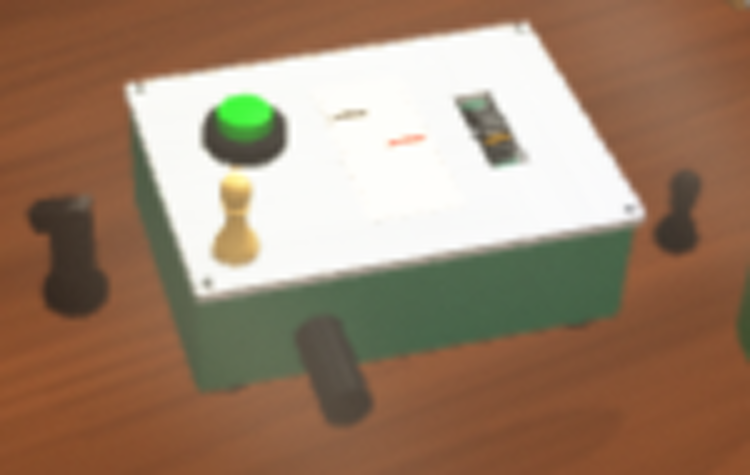

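The top crop shows panel corners at about (252,178), (613,240), (568,498) and (203,433). The slot is near (311,318), the red rider near (383,330), the needle near (410,379), and the button near (505,382). The scene crop agrees: the needle sits on the robot side (−x) of the rider.

```bash
cat >> h.py <<'E'
def crop2px(c,o=(225,125),s=5.5): return (np.array(c,float)+.5)/s-.5+np.array(o)
def marks(img,B):
    """needle, rider in box frame (mm) from a rectified top view of the panel, plus the rectified picture"""
    c,yaw=B; s=4  # px per mm
    R=np.array([[np.cos(yaw),-np.sin(yaw)],[np.sin(yaw),np.cos(yaw)]])
    W=200*s//2;H=260*s//2
    yy,xx=np.mgrid[0:160*s:1,0:220*s:1]  # rows: +x downwards from +80; cols: +y left
    bx=80-yy/s; by=110-xx/s
    P=np.c_[bx.ravel(),by.ravel()]/1000@R.T+c
    uv=proj(np.c_[P,np.full(len(P),.08)],"top").reshape(*bx.shape,2).astype(np.float32)
    rec=cv2.remap(img,uv[...,0],uv[...,1],cv2.INTER_CUBIC)
    return rec
def spots(rec):
    s=4; f=rec.astype(float); out={}
    sub=(slice(0,640),slice(int((110-37)*s),int((110+18)*s)))
    g=f[...,1]; 
    bx=80-np.arange(640)/s; by=110-np.arange(880)/s
    X,Y=np.meshgrid(bx,by,indexing="ij")
    reg=(abs(X)<48)&(Y<32)&(Y>-16)
    red=np.clip(f[...,2]-f[...,1]-25,0,None)*reg
    dark=np.clip(150-f.max(2),0,None)*reg
    for n,w in(("rider",red),("needle",dark)): out[n]=((w*X).sum()/w.sum(),(w*Y).sum()/w.sum(),w.sum())
    return out
E
python3 - <<'E'
from h import *
from scipy.optimize import least_squares
px=crop2px([(252,178),(613,240),(568,498),(203,433)])
W=toz(px,.08,"top")[:,:2]; print(W.round(4), np.linalg.norm(np.diff(W,axis=0),axis=1))
L=np.array([(80,110),(80,-110),(-80,-110),(-80,110)])/1000
f=lambda p:((L@np.array([[np.cos(p[2]),np.sin(p[2])],[-np.sin(p[2]),np.cos(p[2])]])+p[:2])-W).ravel()
s=least_squares(f,[*W.mean(0),0]); print("box",s.x,np.degrees(s.x[2]),s.fun.round(4))
c=s.x[:2];yaw=s.x[2];R=np.array([[np.cos(yaw),-np.sin(yaw)],[np.sin(yaw),np.cos(yaw)]])
np.save("box.npy",s.x)
for n,q,z in(("slot",(311,318),.084),("rider",(383,330),.08),("needle",(410,379),.08),("button",(505,382),.09)):
    w=toz(crop2px([q]),z,"top")[0]; print(n,w.round(4),((w[:2]-c)@R*1000).round(1))
print("slot",c+R@[0,.06],"start",c+R@[-.02,-.062])
# project to scene for check
P=[[*(c+R@l),.08] for l in L]; print(((proj(P,"scene")-[275,175]+.5)*5-.5).round(0))
rec=marks(cv2.imread("pics/top0.png"),(c,yaw)); cv2.imwrite("pics/rec0.png",cv2.resize(rec,None,fx=.9,fy=.9)); print(spots(rec))
E
```

```text
[[ 0.6748  0.1993]
 [ 0.6304 -0.0174]
 [ 0.4755  0.0148]
 [ 0.5204  0.2309]] [0.22119174 0.15819882 0.22071683]
box [ 0.57528999  0.10690262 -0.20340643] -11.654330051398551 [ 0.001  -0.0009  0.001   0.0004 -0.0008  0.0006 -0.0013 -0.0001]
slot [0.5873 0.1649 0.084 ] [ 0.1 59.2]
rider [0.5795 0.1222 0.08  ] [ 1.  15.8]
needle [0.5494 0.1067 0.08  ] [-25.3  -5.4]
button [0.5446 0.0502 0.09  ] [-18.6 -61.7]
slot [0.58741039 0.16566567] start [0.54317789 0.05022094]
[[649. 208.]
 [202. 286.]
 [130.  78.]
 [530.  17.]]
{'rider': (np.float64(0.5291516615763322), np.float64(15.91649192384252), np.float64(65811.0)), 'needle': (np.float64(-25.0), np.float64(1.0), np.float64(1.0))}
```

View pics/rec0.png

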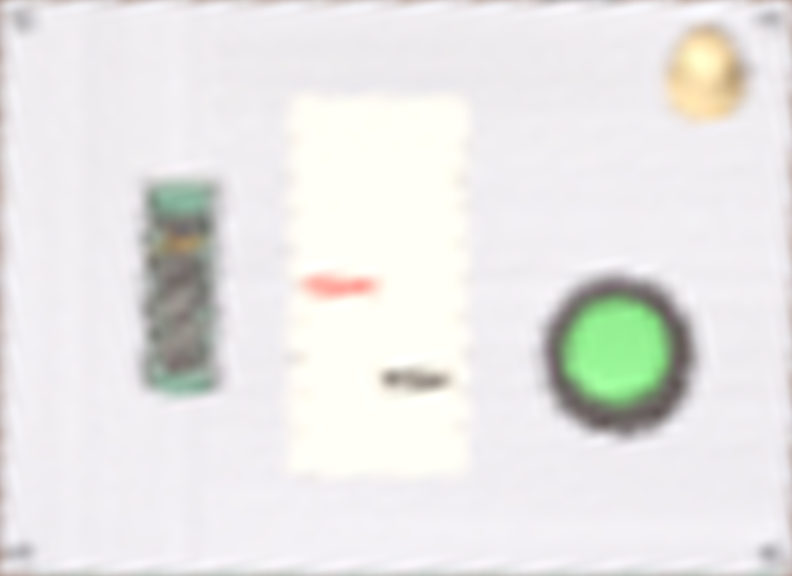

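The box is at (0.575, 0.107) with yaw −11.65°. Box-frame measurements put the rider at x≈+0.5 mm and the needle at x≈−25.5 mm, so the wheel needs about +1.08 rad. I'll move above the wheel with the gripper shut and the jaw axis along the slot.

Call:
servo_tool(targets=[{"dx":1,"dy":-1.5,"dz":0,"spin":-0.05,"grip":0},{"dx":2.8,"dy":-4.4,"dz":0,"spin":-0.15,"grip":0},{"dx":4.8,"dy":-7.5,"dz":0,"spin":-0.25,"grip":0},{"dx":6.8,"dy":-10.6,"dz":0,"spin":-0.35,"grip":0},{"dx":8.8,"dy":-13.7,"dz":0,"spin":-0.45,"grip":0},{"dx":10.8,"dy":-16.8,"dz":0,"spin":-0.55,"grip":0},{"dx":12.8,"dy":-19.9,"dz":0,"spin":-0.65,"grip":0},{"dx":14.8,"dy":-23.0,"dz":0,"spin":-0.75,"grip":0},{"dx":16.8,"dy":-26.1,"dz":0,"spin":-0.85,"grip":0},{"dx":18.8,"dy":-29.2,"dz":0,"spin":-0.95,"grip":0}], squeeze=10)

```text
time_s: 1.83
tcp_pos: [0.4864, 0.3122, 0.2269]
eef_rot: [-180.0, 0.0, -80.9]
contact_force: [0.8, 0.7, -0.0]
gripper_width: 0.0267
```

Call:
servo_tool(targets=[{"dx":1.9,"dy":-3,"dz":-1,"spin":-0.1,"grip":0},{"dx":3.8,"dy":-6,"dz":-2.5,"spin":-0.18,"grip":0},{"dx":5.5,"dy":-8.7,"dz":-4,"spin":-0.25,"grip":0},{"dx":7,"dy":-11,"dz":-5.5,"spin":-0.3,"grip":0},{"dx":8.2,"dy":-12.9,"dz":-7,"spin":-0.34,"grip":0},{"dx":9,"dy":-14.1,"dz":-8.5,"spin":-0.36,"grip":0},{"dx":9.39,"dy":-14.65,"dz":-9.8,"spin":-0.367,"grip":0},{"dx":9.39,"dy":-14.65,"dz":-10.6,"spin":-0.367,"grip":0},{"dx":9.39,"dy":-14.65,"dz":-11,"spin":-0.367,"grip":0},{"dx":9.39,"dy":-14.65,"dz":-11,"spin":-0.367,"grip":0}])

```text
time_s: 2.67
tcp_pos: [0.5791, 0.1674, 0.1159]
eef_rot: [179.9, -0.0, -101.6]
contact_force: [-0.4, 0.0, 0.6]
gripper_width: 0.0005
```

Call:
servo_tool(targets=[{"dz":-0.3,"grip":0},{"dz":-0.7,"grip":0},{"dz":-1.1,"grip":0},{"dz":-1.5,"grip":0},{"dz":-1.75,"grip":0},{"dz":-1.9,"grip":0},{"dz":-1.95,"grip":0},{"dz":-1.95,"grip":0},{"dz":-1.95,"grip":0},{"dz":-1.95,"grip":0}])

```text
validation failed for argument at $.ta...
```

Run:
```python
from h import *
im=r.capture("top"); im2=r.capture("scene")
a=cv2.resize(im[130:220,230:350],None,fx=5,fy=5,interpolation=2); b=cv2.resize(im2[140:270,285:425],None,fx=2.8,fy=2.8,interpolation=2)
H=450; o=np.zeros((450+0,800,3),np.uint8)
a=cv2.resize(a,(400,300)); b=cv2.resize(b,(400,371)); o[:300,:400]=a; o[:371,400:]=b
cv2.imwrite("pics/p1.png",o); print(r.get_state()["tcp_pos"],r.get_state()["contact_force"])
```

```text
[0.57972987 0.16808711 0.11726485] [-0.56587936  0.36626137  0.34643213]
```

View pics/p1.png

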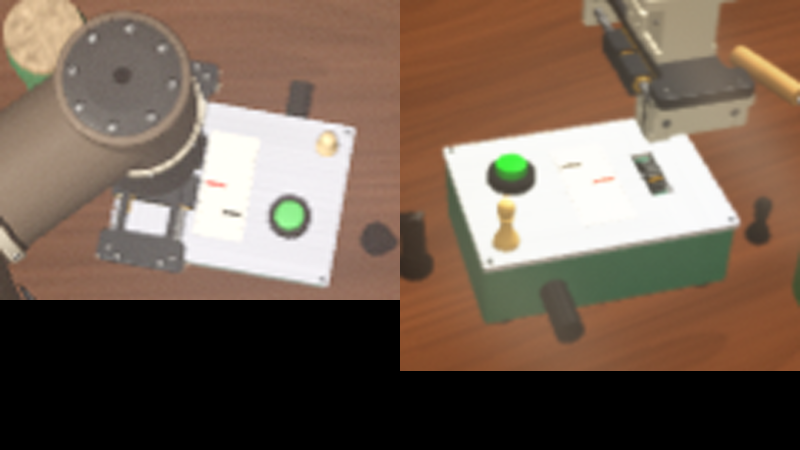

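Both views still show the rider and needle with the arm in place (top crop: rider (216,184), needle (232,213)). That move was refused because the rows need every field, so I'll resend it in full.

Call:
servo_tool(targets=[{"dx":0,"dy":0,"dz":-0.3,"spin":0,"grip":0},{"dx":0,"dy":0,"dz":-0.7,"spin":0,"grip":0},{"dx":0,"dy":0,"dz":-1.1,"spin":0,"grip":0},{"dx":0,"dy":0,"dz":-1.5,"spin":0,"grip":0},{"dx":0,"dy":0,"dz":-1.75,"spin":0,"grip":0},{"dx":0,"dy":0,"dz":-1.9,"spin":0,"grip":0},{"dx":0,"dy":0,"dz":-2.0,"spin":0,"grip":0},{"dx":0,"dy":0,"dz":-2.0,"spin":0,"grip":0},{"dx":0,"dy":0,"dz":-2.0,"spin":0,"grip":0},{"dx":0,"dy":0,"dz":-2.0,"spin":0,"grip":0}])

```text
time_s: 3.6
tcp_pos: [0.5798, 0.1673, 0.0967]
eef_rot: [-180.0, 0.0, -101.6]
contact_force: [0.3, -0.6, 0.0]
gripper_width: 0.0006
```

```bash
cat > f.py <<'E'
from h import *
F=[];P=[]
for i in range(4):
    r.capture("top"); s=r.get_state(); F.append(s["contact_force"]);P.append(s["tcp_pos"])
print(s["time_s"],np.array(F).round(1).tolist(),np.mean(F,0).round(2),np.mean(P,0).round(4),np.ptp(P,0).round(4))
E
python3 f.py
```

```text
3.8 [[-0.9, -0.8, -0.0], [0.1, -0.6, 0.1], [-0.4, -0.0, 0.8], [-0.1, -0.3, 0.9]] [-0.3  -0.42  0.45] [0.5797 0.1673 0.0967] [0. 0. 0.]
```

Call:
servo_tool(targets=[{"dx":0,"dy":0,"dz":-0.1,"spin":0,"grip":0},{"dx":0,"dy":0,"dz":-0.2,"spin":0,"grip":0},{"dx":0,"dy":0,"dz":-0.3,"spin":0,"grip":0},{"dx":0,"dy":0,"dz":-0.35,"spin":0,"grip":0},{"dx":0,"dy":0,"dz":-0.4,"spin":0,"grip":0},{"dx":0,"dy":0,"dz":-0.42,"spin":0,"grip":0},{"dx":0,"dy":0,"dz":-0.44,"spin":0,"grip":0},{"dx":0,"dy":0,"dz":-0.46,"spin":0,"grip":0},{"dx":0,"dy":0,"dz":-0.48,"spin":0,"grip":0},{"dx":0,"dy":0,"dz":-0.48,"spin":0,"grip":0}])

```text
time_s: 4.63
tcp_pos: [0.5796, 0.1673, 0.0917]
eef_rot: [180.0, -0.0, -101.6]
contact_force: [0.6, 0.4, -0.3]
gripper_width: 0.0007
```

Call:
servo_tool(targets=[{"dx":0,"dy":0,"dz":-0.02,"spin":0,"grip":0},{"dx":0,"dy":0,"dz":-0.04,"spin":0,"grip":0},{"dx":0,"dy":0,"dz":-0.06,"spin":0,"grip":0},{"dx":0,"dy":0,"dz":-0.08,"spin":0,"grip":0},{"dx":0,"dy":0,"dz":-0.09,"spin":0,"grip":0},{"dx":0,"dy":0,"dz":-0.09,"spin":0,"grip":0},{"dx":0,"dy":0,"dz":-0.09,"spin":0,"grip":0},{"dx":0,"dy":0,"dz":-0.09,"spin":0,"grip":0},{"dx":0,"dy":0,"dz":-0.09,"spin":0,"grip":0},{"dx":0,"dy":0,"dz":-0.09,"spin":0,"grip":0}])

```text
time_s: 5.47
tcp_pos: [0.5797, 0.1673, 0.0909]
eef_rot: [-180.0, 0.0, -101.6]
contact_force: [-0.1, -0.3, 0.4]
gripper_width: 0.0005
```

Call:
servo_tool(targets=[{"dx":0,"dy":0,"dz":-0.02,"spin":0,"grip":0},{"dx":0,"dy":0,"dz":-0.04,"spin":0,"grip":0},{"dx":0,"dy":0,"dz":-0.06,"spin":0,"grip":0},{"dx":0,"dy":0,"dz":-0.08,"spin":0,"grip":0},{"dx":0,"dy":0,"dz":-0.09,"spin":0,"grip":0},{"dx":0,"dy":0,"dz":-0.09,"spin":0,"grip":0},{"dx":0,"dy":0,"dz":-0.09,"spin":0,"grip":0},{"dx":0,"dy":0,"dz":-0.09,"spin":0,"grip":0},{"dx":0,"dy":0,"dz":-0.09,"spin":0,"grip":0},{"dx":0,"dy":0,"dz":-0.09,"spin":0,"grip":0}])

```text
time_s: 6.3
tcp_pos: [0.5797, 0.1673, 0.09]
eef_rot: [-180.0, 0.0, -101.6]
contact_force: [-0.1, -0.1, 0.4]
gripper_width: 0.0008
```

Call:
servo_tool(targets=[{"dx":0,"dy":0,"dz":-0.02,"spin":0,"grip":0},{"dx":0,"dy":0,"dz":-0.04,"spin":0,"grip":0},{"dx":0,"dy":0,"dz":-0.06,"spin":0,"grip":0},{"dx":0,"dy":0,"dz":-0.08,"spin":0,"grip":0},{"dx":0,"dy":0,"dz":-0.09,"spin":0,"grip":0},{"dx":0,"dy":0,"dz":-0.09,"spin":0,"grip":0},{"dx":0,"dy":0,"dz":-0.09,"spin":0,"grip":0},{"dx":0,"dy":0,"dz":-0.09,"spin":0,"grip":0},{"dx":0,"dy":0,"dz":-0.09,"spin":0,"grip":0},{"dx":0,"dy":0,"dz":-0.09,"spin":0,"grip":0}])

```text
time_s: 7.13
tcp_pos: [0.5796, 0.1673, 0.0891]
eef_rot: [-180.0, 0.0, -101.6]
contact_force: [-0.7, -0.2, 0.5]
gripper_width: 0.0007
```

Call:
servo_tool(targets=[{"dx":0,"dy":0,"dz":-0.02,"spin":0,"grip":0},{"dx":0,"dy":0,"dz":-0.04,"spin":0,"grip":0},{"dx":0,"dy":0,"dz":-0.06,"spin":0,"grip":0},{"dx":0,"dy":0,"dz":-0.08,"spin":0,"grip":0},{"dx":0,"dy":0,"dz":-0.09,"spin":0,"grip":0},{"dx":0,"dy":0,"dz":-0.09,"spin":0,"grip":0},{"dx":0,"dy":0,"dz":-0.09,"spin":0,"grip":0},{"dx":0,"dy":0,"dz":-0.09,"spin":0,"grip":0},{"dx":0,"dy":0,"dz":-0.09,"spin":0,"grip":0},{"dx":0,"dy":0,"dz":-0.09,"spin":0,"grip":0}])

```text
time_s: 7.97
tcp_pos: [0.5796, 0.1672, 0.0881]
eef_rot: [180.0, -0.0, -101.6]
contact_force: [1.1, 0.0, -0.0]
gripper_width: 0.0002
```

Call:
servo_tool(targets=[{"dx":0,"dy":0,"dz":-0.02,"spin":0,"grip":0},{"dx":0,"dy":0,"dz":-0.04,"spin":0,"grip":0},{"dx":0,"dy":0,"dz":-0.06,"spin":0,"grip":0},{"dx":0,"dy":0,"dz":-0.08,"spin":0,"grip":0},{"dx":0,"dy":0,"dz":-0.09,"spin":0,"grip":0},{"dx":0,"dy":0,"dz":-0.09,"spin":0,"grip":0},{"dx":0,"dy":0,"dz":-0.09,"spin":0,"grip":0},{"dx":0,"dy":0,"dz":-0.09,"spin":0,"grip":0},{"dx":0,"dy":0,"dz":-0.09,"spin":0,"grip":0},{"dx":0,"dy":0,"dz":-0.09,"spin":0,"grip":0}])

```text
time_s: 8.8
tcp_pos: [0.5797, 0.1673, 0.0873]
eef_rot: [-180.0, 0.0, -101.6]
contact_force: [-0.2, 0.7, 0.8]
gripper_width: 0.0007
```

Call:
servo_tool(targets=[{"dx":0,"dy":0,"dz":-0.02,"spin":0,"grip":0},{"dx":0,"dy":0,"dz":-0.04,"spin":0,"grip":0},{"dx":0,"dy":0,"dz":-0.06,"spin":0,"grip":0},{"dx":0,"dy":0,"dz":-0.07,"spin":0,"grip":0},{"dx":0,"dy":0,"dz":-0.08,"spin":0,"grip":0},{"dx":0,"dy":0,"dz":-0.08,"spin":0,"grip":0},{"dx":0,"dy":0,"dz":-0.08,"spin":0,"grip":0},{"dx":0,"dy":0,"dz":-0.08,"spin":0,"grip":0},{"dx":0,"dy":0,"dz":-0.08,"spin":0,"grip":0},{"dx":0,"dy":0,"dz":-0.08,"spin":0,"grip":0}])

```text
time_s: 9.63
tcp_pos: [0.5796, 0.1673, 0.0865]
eef_rot: [-180.0, 0.0, -101.6]
contact_force: [-0.7, -0.5, -0.5]
gripper_width: 0.0004
```

Call:
servo_tool(targets=[{"dx":0,"dy":0,"dz":-0.02,"spin":0,"grip":0},{"dx":0,"dy":0,"dz":-0.04,"spin":0,"grip":0},{"dx":0,"dy":0,"dz":-0.06,"spin":0,"grip":0},{"dx":0,"dy":0,"dz":-0.08,"spin":0,"grip":0},{"dx":0,"dy":0,"dz":-0.09,"spin":0,"grip":0},{"dx":0,"dy":0,"dz":-0.09,"spin":0,"grip":0},{"dx":0,"dy":0,"dz":-0.09,"spin":0,"grip":0},{"dx":0,"dy":0,"dz":-0.09,"spin":0,"grip":0},{"dx":0,"dy":0,"dz":-0.09,"spin":0,"grip":0},{"dx":0,"dy":0,"dz":-0.09,"spin":0,"grip":0}])

```text
time_s: 10.47
tcp_pos: [0.5797, 0.1673, 0.0857]
eef_rot: [-180.0, 0.0, -101.6]
contact_force: [-0.7, -0.0, 3.0]
gripper_width: 0.0005
```

Call:
servo_tool(targets=[{"dx":0,"dy":0,"dz":-0.02,"spin":0,"grip":0},{"dx":0,"dy":0,"dz":-0.04,"spin":0,"grip":0},{"dx":0.05,"dy":-0.01,"dz":-0.04,"spin":0,"grip":0},{"dx":0.1,"dy":-0.02,"dz":-0.04,"spin":0,"grip":0},{"dx":0.15,"dy":-0.03,"dz":-0.04,"spin":0,"grip":0},{"dx":0.2,"dy":-0.04,"dz":-0.04,"spin":0,"grip":0},{"dx":0.25,"dy":-0.05,"dz":-0.04,"spin":0,"grip":0},{"dx":0.29,"dy":-0.06,"dz":-0.04,"spin":0,"grip":0},{"dx":0.29,"dy":-0.06,"dz":-0.04,"spin":0,"grip":0},{"dx":0.29,"dy":-0.06,"dz":-0.04,"spin":0,"grip":0}])

```text
time_s: 11.3
tcp_pos: [0.5822, 0.1668, 0.0854]
eef_rot: [180.0, -0.0, -101.6]
contact_force: [-2.9, 0.4, 6.4]
gripper_width: 0.0002
```

```bash
cat > m.py <<'E'
from h import *
b=np.load("box.npy"); im=r.capture("top"); s=r.get_state()
rec=marks(im,(b[:2],b[2])); f=rec.astype(float)
X,Y=np.meshgrid(80-np.arange(640)/4,110-np.arange(880)/4,indexing="ij")
out=[]
for w,reg in((np.clip(f[...,2]-f[...,1]-25,0,None),(abs(X)<45)&(abs(Y-16)<9)),(np.clip(190-f.max(2),0,None),(abs(X)<45)&(abs(Y+5)<10))):
    w=w*reg; out.append(((w*X).sum()/max(w.sum(),1),(w*Y).sum()/max(w.sum(),1),w.sum()))
print("rider",np.round(out[0],1),"needle",np.round(out[1],1),"gap",round(out[0][0]-out[1][0],2),"F",s["contact_force"].round(1))
E
python3 m.py
```

```text
rider [5.0000e-01 1.6000e+01 6.4472e+04] needle [-2.3800e+01 -3.9000e+00  2.1959e+04] gap 24.29 F [-4.1  0.7  5.9]
```

Call:
servo_tool(targets=[{"dx":0.05,"dy":-0.01,"dz":-0.01,"spin":0,"grip":0},{"dx":0.1,"dy":-0.02,"dz":-0.01,"spin":0,"grip":0},{"dx":0.15,"dy":-0.03,"dz":-0.01,"spin":0,"grip":0},{"dx":0.2,"dy":-0.04,"dz":-0.01,"spin":0,"grip":0},{"dx":0.25,"dy":-0.05,"dz":-0.01,"spin":0,"grip":0},{"dx":0.3,"dy":-0.06,"dz":-0.01,"spin":0,"grip":0},{"dx":0.35,"dy":-0.07,"dz":-0.01,"spin":0,"grip":0},{"dx":0.39,"dy":-0.08,"dz":-0.01,"spin":0,"grip":0},{"dx":0.39,"dy":-0.08,"dz":-0.01,"spin":0,"grip":0},{"dx":0.39,"dy":-0.08,"dz":-0.01,"spin":0,"grip":0}])

```text
time_s: 12.18
tcp_pos: [0.5864, 0.166, 0.0857]
eef_rot: [-180.0, 0.0, -101.6]
contact_force: [-2.8, 0.2, 9.8]
gripper_width: 0.0005
```

```bash
python3 m.py
```

```text
rider [5.000e-01 1.600e+01 6.406e+04] needle [-1.9800e+01 -6.1000e+00  1.6965e+04] gap 20.35 F [-3.3 -0.7  9.2]
```

Call:
servo_tool(targets=[{"dx":0.05,"dy":-0.01,"dz":0.01,"spin":0,"grip":0},{"dx":0.1,"dy":-0.02,"dz":0.02,"spin":0,"grip":0},{"dx":0.15,"dy":-0.03,"dz":0.02,"spin":0,"grip":0},{"dx":0.2,"dy":-0.04,"dz":0.02,"spin":0,"grip":0},{"dx":0.25,"dy":-0.05,"dz":0.03,"spin":0,"grip":0},{"dx":0.3,"dy":-0.06,"dz":0.03,"spin":0,"grip":0},{"dx":0.35,"dy":-0.07,"dz":0.03,"spin":0,"grip":0},{"dx":0.39,"dy":-0.08,"dz":0.03,"spin":0,"grip":0},{"dx":0.39,"dy":-0.08,"dz":0.03,"spin":0,"grip":0},{"dx":0.39,"dy":-0.08,"dz":0.03,"spin":0,"grip":0}])

```text
time_s: 13.07
tcp_pos: [0.5903, 0.1651, 0.086]
eef_rot: [-180.0, 0.0, -101.6]
contact_force: [-2.4, -0.5, 8.4]
gripper_width: 0.0008
```

```bash
python3 m.py
```

```text
rider [5.000e-01 1.600e+01 6.368e+04] needle [-1.6300e+01 -5.4000e+00  2.1624e+04] gap 16.84 F [-3.3  0.3  8.7]
```

Call:
servo_tool(targets=[{"dx":0.06,"dy":-0.012,"dz":0.01,"spin":0,"grip":0},{"dx":0.12,"dy":-0.024,"dz":0.015,"spin":0,"grip":0},{"dx":0.18,"dy":-0.036,"dz":0.02,"spin":0,"grip":0},{"dx":0.24,"dy":-0.048,"dz":0.02,"spin":0,"grip":0},{"dx":0.3,"dy":-0.06,"dz":0.025,"spin":0,"grip":0},{"dx":0.36,"dy":-0.072,"dz":0.03,"spin":0,"grip":0},{"dx":0.42,"dy":-0.085,"dz":0.03,"spin":0,"grip":0},{"dx":0.49,"dy":-0.1,"dz":0.035,"spin":0,"grip":0},{"dx":0.49,"dy":-0.1,"dz":0.035,"spin":0,"grip":0},{"dx":0.49,"dy":-0.1,"dz":0.035,"spin":0,"grip":0}])

```text
time_s: 13.95
tcp_pos: [0.5951, 0.1641, 0.0861]
eef_rot: [180.0, 0.0, -101.6]
contact_force: [-2.3, 0.7, 7.5]
gripper_width: 0.0005
```

```bash
python3 m.py
```

```text
rider [5.0000e-01 1.6000e+01 6.3361e+04] needle [-1.1800e+01 -6.6000e+00  1.9199e+04] gap 12.32 F [-3.   0.5  6.8]
```

Call:
servo_tool(targets=[{"dx":0.06,"dy":-0.012,"dz":0,"spin":0,"grip":0},{"dx":0.12,"dy":-0.024,"dz":0,"spin":0,"grip":0},{"dx":0.18,"dy":-0.036,"dz":0,"spin":0,"grip":0},{"dx":0.24,"dy":-0.048,"dz":0.005,"spin":0,"grip":0},{"dx":0.3,"dy":-0.06,"dz":0.01,"spin":0,"grip":0},{"dx":0.36,"dy":-0.072,"dz":0.01,"spin":0,"grip":0},{"dx":0.42,"dy":-0.085,"dz":0.01,"spin":0,"grip":0},{"dx":0.49,"dy":-0.1,"dz":0.01,"spin":0,"grip":0},{"dx":0.49,"dy":-0.1,"dz":0.01,"spin":0,"grip":0},{"dx":0.49,"dy":-0.1,"dz":0.01,"spin":0,"grip":0}])

```text
time_s: 14.83
tcp_pos: [0.5999, 0.1631, 0.086]
eef_rot: [180.0, -0.0, -101.6]
contact_force: [-1.4, -0.1, 5.3]
gripper_width: 0.0007
```

```bash
python3 m.py
```

```text
rider [5.0000e-01 1.6100e+01 6.3608e+04] needle [-8.0000e+00 -5.6000e+00  2.1866e+04] gap 8.48 F [-3.4  0.8  5.2]
```

Call:
servo_tool(targets=[{"dx":0.0,"dy":0,"dz":-0.01,"spin":0,"grip":0},{"dx":0.06,"dy":-0.012,"dz":-0.015,"spin":0,"grip":0},{"dx":0.13,"dy":-0.026,"dz":-0.015,"spin":0,"grip":0},{"dx":0.2,"dy":-0.04,"dz":-0.02,"spin":0,"grip":0},{"dx":0.27,"dy":-0.055,"dz":-0.02,"spin":0,"grip":0},{"dx":0.34,"dy":-0.07,"dz":-0.025,"spin":0,"grip":0},{"dx":0.41,"dy":-0.085,"dz":-0.025,"spin":0,"grip":0},{"dx":0.49,"dy":-0.1,"dz":-0.025,"spin":0,"grip":0},{"dx":0.49,"dy":-0.1,"dz":-0.025,"spin":0,"grip":0},{"dx":0.49,"dy":-0.1,"dz":-0.025,"spin":0,"grip":0}])

```text
time_s: 15.72
tcp_pos: [0.6053, 0.1621, 0.0861]
eef_rot: [-180.0, 0.0, -101.6]
contact_force: [-1.5, -0.7, 6.5]
gripper_width: 0.0001
```

```bash
python3 m.py
```

```text
rider [5.0000e-01 1.6000e+01 6.4029e+04] needle [-3.400e+00 -3.900e+00  1.569e+04] gap 3.87 F [-1.2 -0.2  6.2]
```

Call:
servo_tool(targets=[{"dx":0.0,"dy":0,"dz":-0.005,"spin":0,"grip":0},{"dx":0.06,"dy":-0.012,"dz":-0.01,"spin":0,"grip":0},{"dx":0.12,"dy":-0.024,"dz":-0.01,"spin":0,"grip":0},{"dx":0.18,"dy":-0.037,"dz":-0.015,"spin":0,"grip":0},{"dx":0.24,"dy":-0.05,"dz":-0.015,"spin":0,"grip":0},{"dx":0.3,"dy":-0.06,"dz":-0.02,"spin":0,"grip":0},{"dx":0.36,"dy":-0.074,"dz":-0.02,"spin":0,"grip":0},{"dx":0.44,"dy":-0.09,"dz":-0.02,"spin":0,"grip":0},{"dx":0.44,"dy":-0.09,"dz":-0.02,"spin":0,"grip":0},{"dx":0.44,"dy":-0.09,"dz":-0.02,"spin":0,"grip":0}])

```text
time_s: 16.6
tcp_pos: [0.6094, 0.1612, 0.0853]
eef_rot: [180.0, -0.0, -101.6]
contact_force: [-1.3, -0.1, 3.9]
gripper_width: 0.0005
```

```bash
python3 m.py
python3 - <<'E'
from h import *
b=np.load("box.npy"); rec=marks(r.capture("top"),(b[:2],b[2])); im=r.capture("scene")
o=np.zeros((600,800,3),np.uint8); o[:300,:]=cv2.resize(rec[200:500,200:700],(500,300)) if 0 else 0
o[:400,:400]=rec[160:560,300:700]; o[:370,400:]=cv2.resize(im[175:270,275:378],(400,370),interpolation=2)
cv2.imwrite("pics/p2.png",o[:400])
E
```

```text
rider [5.0000e-01 1.5900e+01 6.4901e+04] needle [ 2.0000e-01 -5.1000e+00  2.2635e+04] gap 0.33 F [-1.3 -0.1  3.7]
```

View pics/p2.png

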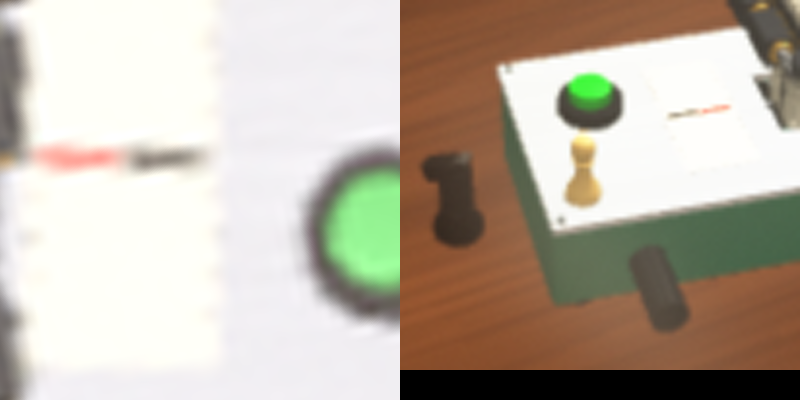

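Both views show the needle and rider in line (row ~158 in the left crop, collinear in the right). Lifting straight off.

Call:
servo_tool(targets=[{"dx":0,"dy":0,"dz":0.2,"spin":0,"grip":0},{"dx":0,"dy":0,"dz":0.6,"spin":0,"grip":0},{"dx":0,"dy":0,"dz":1.2,"spin":0,"grip":0},{"dx":0,"dy":0,"dz":2,"spin":0,"grip":0},{"dx":0,"dy":0,"dz":3,"spin":0,"grip":0},{"dx":0,"dy":0,"dz":4,"spin":0,"grip":0},{"dx":0,"dy":0,"dz":5,"spin":0,"grip":0},{"dx":0,"dy":0,"dz":5.5,"spin":0,"grip":0},{"dx":0,"dy":0,"dz":5.5,"spin":0,"grip":0},{"dx":0,"dy":0,"dz":5.5,"spin":0,"grip":0}])

```text
time_s: 17.58
tcp_pos: [0.6095, 0.1613, 0.1408]
eef_rot: [-180.0, 0.0, -101.6]
contact_force: [0.1, -0.6, -0.4]
gripper_width: 0.0007
```

```bash
python3 m.py;python3 m.py
python3 - <<'E'
from h import *
im=r.capture("scene")
s=r.get_state(); print(s["tcp_pos"],s["time_s"])
print("shift cm to start", (np.array([.5432,.0502])-s["tcp_pos"][:2])*100)
for n in("top","scene"):
    r.capture(n)
    for d in r.cut_out("start",n)[:2]: print(n,d["p"],d["extent"])
    print(proj([[.5432,.0502,.092]],n))
E
```

```text
rider [5.0000e-01 1.5900e+01 6.3157e+04] needle [ 1.0000e-01 -4.5000e+00  1.7434e+04] gap 0.4 F [-0.1  0.4 -0.7]
rider [5.0000e-01 1.6000e+01 6.4202e+04] needle [ 1.000e-01 -4.400e+00  1.695e+04] gap 0.41 F [ 0.4  0.  -0.2]
[0.6090262  0.16099972 0.13972065] 17.7333
shift cm to start [ -6.58261958 -11.07997245]
top 0.37 [314.4, 191.7, 320.5, 200.2]
[[316.42058257 194.38281931]]
scene 0.43 [317.5, 196.6, 328.3, 202.1]
[[324.38226105 197.86048869]]
```

Call:
servo_tool(targets=[{"dx":-0.5,"dy":-0.9,"dz":0,"spin":0,"grip":0},{"dx":-1.8,"dy":-3,"dz":0,"spin":0,"grip":0},{"dx":-3.2,"dy":-5.4,"dz":0,"spin":0,"grip":0},{"dx":-4.6,"dy":-7.8,"dz":0,"spin":0,"grip":0},{"dx":-5.8,"dy":-9.8,"dz":0,"spin":0,"grip":0},{"dx":-6.4,"dy":-10.8,"dz":-0.5,"spin":0,"grip":0},{"dx":-6.6,"dy":-11.1,"dz":-1.3,"spin":0,"grip":0},{"dx":-6.6,"dy":-11.1,"dz":-2.1,"spin":0,"grip":0},{"dx":-6.6,"dy":-11.1,"dz":-2.8,"spin":0,"grip":0},{"dx":-6.6,"dy":-11.1,"dz":-3,"spin":0,"grip":0}])

```text
time_s: 18.77
tcp_pos: [0.5431, 0.0505, 0.1085]
eef_rot: [179.9, -0.1, -101.6]
contact_force: [-0.5, -0.1, -0.3]
gripper_width: 0.0003
```

Call:
servo_tool(targets=[{"dx":0,"dy":0,"dz":-0.1,"spin":0,"grip":0},{"dx":0,"dy":0,"dz":-0.2,"spin":0,"grip":0},{"dx":0,"dy":0,"dz":-0.3,"spin":0,"grip":0},{"dx":0,"dy":0,"dz":-0.4,"spin":0,"grip":0},{"dx":0,"dy":0,"dz":-0.5,"spin":0,"grip":0},{"dx":0,"dy":0,"dz":-0.6,"spin":0,"grip":0},{"dx":0,"dy":0,"dz":-0.7,"spin":0,"grip":0},{"dx":0,"dy":0,"dz":-0.8,"spin":0,"grip":0},{"dx":0,"dy":0,"dz":-0.8,"spin":0,"grip":0},{"dx":0,"dy":0,"dz":-0.8,"spin":0,"grip":0}])

```text
time_s: 19.6
tcp_pos: [0.5434, 0.0501, 0.1024]
eef_rot: [-180.0, 0.0, -101.6]
contact_force: [0.7, 0.5, -0.4]
gripper_width: 0.0005
```

Call:
servo_tool(targets=[{"dx":0,"dy":0,"dz":-0.08,"spin":0,"grip":0},{"dx":0,"dy":0,"dz":-0.16,"spin":0,"grip":0},{"dx":0,"dy":0,"dz":-0.24,"spin":0,"grip":0},{"dx":0,"dy":0,"dz":-0.32,"spin":0,"grip":0},{"dx":0,"dy":0,"dz":-0.4,"spin":0,"grip":0},{"dx":0,"dy":0,"dz":-0.4,"spin":0,"grip":0},{"dx":0,"dy":0,"dz":-0.4,"spin":0,"grip":0},{"dx":0,"dy":0,"dz":-0.4,"spin":0,"grip":0},{"dx":0,"dy":0,"dz":-0.4,"spin":0,"grip":0},{"dx":0,"dy":0,"dz":-0.4,"spin":0,"grip":0}])

```text
time_s: 20.43
tcp_pos: [0.5435, 0.0502, 0.0985]
eef_rot: [-180.0, 0.0, -101.6]
contact_force: [-0.6, -0.5, 3.0]
gripper_width: 0.0004
```

```bash
python3 f.py
```

```text
20.6333 [[-0.5, 0.5, 3.9], [-1.1, -0.0, 4.1], [-0.9, 0.3, 3.5], [-1.3, -0.5, 3.5]] [-0.96  0.07  3.76] [0.5435 0.0502 0.0984] [0.0001 0.     0.    ]
```

Call:
servo_tool(targets=[{"dx":0,"dy":0,"dz":-0.02,"spin":0,"grip":0},{"dx":0,"dy":0,"dz":-0.04,"spin":0,"grip":0},{"dx":0,"dy":0,"dz":-0.06,"spin":0,"grip":0},{"dx":0,"dy":0,"dz":-0.08,"spin":0,"grip":0},{"dx":0,"dy":0,"dz":-0.1,"spin":0,"grip":0},{"dx":0,"dy":0,"dz":-0.1,"spin":0,"grip":0},{"dx":0,"dy":0,"dz":-0.1,"spin":0,"grip":0},{"dx":0,"dy":0,"dz":-0.1,"spin":0,"grip":0},{"dx":0,"dy":0,"dz":-0.1,"spin":0,"grip":0},{"dx":0,"dy":0,"dz":-0.1,"spin":0,"grip":0}])

```text
time_s: 21.47
tcp_pos: [0.5435, 0.0502, 0.0974]
eef_rot: [-180.0, 0.0, -101.6]
contact_force: [-0.9, -0.5, 3.3]
gripper_width: 0.0002
```

```bash
python3 f.py
```

```text
21.6667 [[-0.3, -0.5, 4.5], [-0.6, -0.1, 4.3], [-1.3, -0.7, 3.9], [0.0, -0.9, 4.0]] [-0.52 -0.53  4.17] [0.5435 0.0502 0.0974] [0. 0. 0.]
```

Call:
servo_tool(targets=[{"dx":0,"dy":0,"dz":-0.01,"spin":0,"grip":0},{"dx":0,"dy":0,"dz":-0.02,"spin":0,"grip":0},{"dx":0,"dy":0,"dz":-0.03,"spin":0,"grip":0},{"dx":0,"dy":0,"dz":-0.04,"spin":0,"grip":0},{"dx":0,"dy":0,"dz":-0.05,"spin":0,"grip":0},{"dx":0,"dy":0,"dz":-0.06,"spin":0,"grip":0},{"dx":0,"dy":0,"dz":-0.07,"spin":0,"grip":0},{"dx":0,"dy":0,"dz":-0.07,"spin":0,"grip":0},{"dx":0,"dy":0,"dz":-0.07,"spin":0,"grip":0},{"dx":0,"dy":0,"dz":-0.07,"spin":0,"grip":0}])

```text
time_s: 22.5
tcp_pos: [0.5435, 0.0502, 0.0967]
eef_rot: [-180.0, 0.0, -101.6]
contact_force: [-0.3, -0.2, 4.6]
gripper_width: 0.0004
```

```bash
python3 f.py
```

```text
22.7 [[-0.5, -0.4, 3.9], [-1.2, -1.2, 4.7], [-0.2, -0.7, 5.6], [0.4, -0.5, 4.7]] [-0.37 -0.67  4.73] [0.5435 0.0502 0.0967] [0.0001 0.     0.    ]
```

Call:
servo_tool(targets=[{"dx":0,"dy":0,"dz":-0.01,"spin":0,"grip":0},{"dx":0,"dy":0,"dz":-0.02,"spin":0,"grip":0},{"dx":0,"dy":0,"dz":-0.03,"spin":0,"grip":0},{"dx":0,"dy":0,"dz":-0.04,"spin":0,"grip":0},{"dx":0,"dy":0,"dz":-0.05,"spin":0,"grip":0},{"dx":0,"dy":0,"dz":-0.06,"spin":0,"grip":0},{"dx":0,"dy":0,"dz":-0.06,"spin":0,"grip":0},{"dx":0,"dy":0,"dz":-0.06,"spin":0,"grip":0},{"dx":0,"dy":0,"dz":-0.06,"spin":0,"grip":0},{"dx":0,"dy":0,"dz":-0.06,"spin":0,"grip":0}])

```text
time_s: 23.53
tcp_pos: [0.5435, 0.0502, 0.0963]
eef_rot: [-180.0, 0.0, -101.6]
contact_force: [-0.8, -0.3, 6.7]
gripper_width: 0.0001
```

```bash
python3 f.py
```

```text
23.7333 [[-1.0, 1.0, 6.6], [-0.8, -0.6, 6.4], [-0.9, -0.1, 6.0], [-1.6, -1.5, 7.5]] [-1.08 -0.31  6.64] [0.5435 0.0502 0.0963] [0.     0.     0.0001]
```

The force jumped to 6.6 N at the hard stop, so the button is fully down. Releasing now.

Call:
servo_tool(targets=[{"dx":0,"dy":0,"dz":0.2,"spin":0,"grip":0},{"dx":0,"dy":0,"dz":0.5,"spin":0,"grip":0},{"dx":0,"dy":0,"dz":0.9,"spin":0,"grip":0},{"dx":0,"dy":0,"dz":1.6,"spin":0,"grip":0},{"dx":0,"dy":0,"dz":2.6,"spin":0,"grip":0},{"dx":0,"dy":0,"dz":4,"spin":0,"grip":0},{"dx":0,"dy":0,"dz":5.5,"spin":0,"grip":0},{"dx":0,"dy":0,"dz":6.5,"spin":0,"grip":0},{"dx":0,"dy":0,"dz":7,"spin":0,"grip":0},{"dx":0,"dy":0,"dz":7,"spin":0,"grip":0}])

```text
time_s: 24.57
tcp_pos: [0.544, 0.0504, 0.1675]
eef_rot: [-179.9, 0.1, -101.6]
contact_force: [-1.4, 0.3, 0.4]
gripper_width: 0.0005
```

Call:
servo_tool(targets=[{"dx":0.5,"dy":1,"dz":1,"spin":0,"grip":0},{"dx":1,"dy":3,"dz":2,"spin":0,"grip":0},{"dx":1.5,"dy":6,"dz":3,"spin":0,"grip":0},{"dx":2,"dy":9,"dz":3.5,"spin":0,"grip":0},{"dx":2.5,"dy":12,"dz":4,"spin":0,"grip":0},{"dx":3,"dy":14,"dz":4,"spin":0,"grip":0},{"dx":3,"dy":15,"dz":4,"spin":0,"grip":0},{"dx":3,"dy":15,"dz":4,"spin":0,"grip":0},{"dx":3,"dy":15,"dz":4,"spin":0,"grip":0},{"dx":3,"dy":15,"dz":4,"spin":0,"grip":0}])

```text
time_s: 25.4
tcp_pos: [0.5729, 0.1992, 0.2054]
eef_rot: [179.9, -0.1, -101.7]
contact_force: [0.4, -0.2, -0.4]
gripper_width: 0.0003
```

```bash
python3 m.py; python3 f.py
python3 - <<'E'
from h import *
im=r.capture("scene"); im0=cv2.imread("pics/scene0.png")
o=np.vstack([cv2.resize(i[170:275,275:475],None,fx=2.8,fy=2.8,interpolation=2) for i in(im0,im)])
cv2.imwrite("pics/p3.png",o)
E
```

```text
rider [5.0000e-01 1.5900e+01 6.3913e+04] needle [ 1.0000e-01 -4.2000e+00  1.7855e+04] gap 0.43 F [ 0.1 -1.  -0.4]
25.65 [[1.1, -0.3, 0.1], [-0.8, 0.2, -0.2], [0.1, 0.1, -0.5], [0.3, -0.1, -0.5]] [ 0.16 -0.02 -0.3 ] [0.5733 0.1992 0.2061] [0.0002 0.0003 0.0003]
```

View pics/p3.png

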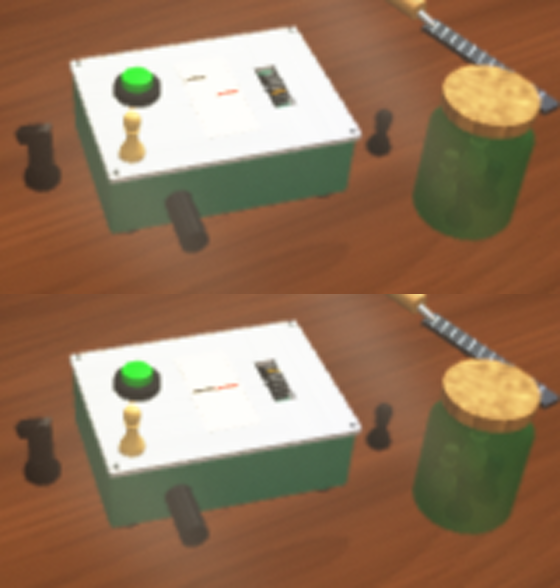

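The before/after pair shows the needle in line with the rider (~(215,388)) and the button back up (~(137,372)). The chess pieces, jar and rasp in view haven't moved.

```bash
python3 -c "
from plant import r
print(r.close_job())"
```

```text
the job is handed in; nothing more can be done
None
```

The needle is set on the red rider, the start button was pressed fully and came back up, and the job is handed in. It finished at about 26 s on the robot's clock; the interface gives no verdict.

- **Wheel:** I felt for the crown with the shut gripper and found it at about z = 0.0857 m. I then rolled it towards +x in one stroke of short steps; force readings, taken only at the end of each step, ran from 3 to 10 N against the 18 N limit. After lifting off, the needle measured 0.4 mm from the rider, against 4 mm allowed.
- **Start button:** I pressed it until the force jumped to about 6.6 N at the hard stop, roughly 6 mm down, then released it.
- **Last checks:** The needle was still 0.4 mm from the rider, the button looked fully up, and the force on the tool was within noise of zero. The chess pieces, jar and rasp visible in the before/after pictures had not moved.
- **Not checked:** I did not check the calipers in the final picture, but the arm never went down near the bench. One early move call was refused for missing fields and was resent in full, so nothing moved because of it.

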